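# Lay out a jeweller's bench for doming

## Task

Set up the bench for doming: lay the flat steel bench block on the bench halfway between the soldering stand and the bur stand, then set the steel doming block squarely on the middle of it, big hollow still facing up. Lay the brass bangle flat on the middle of the soldering stand, and stand the small tall aluminium pot, lid up, in front of the middle of the punch rack (on the robot's side), leaving a gap of about 3 cm. Leave the flat tin and the brown bottle where they are.

Things in the scene. Friction and masses are not known exactly. Their poses are not given: they have to be found in the camera images.
- bench_block: Loose. Flat square block of bare bright steel, 62 x 62 x 20 mm high, about 0.6 kg. Origin: centre of the underside; x and y along its edges, z up.
- doming_block: Loose. Steel doming block, a 40 mm cube with round dark hollows, the largest (26 mm across) on top; about 0.4 kg; all sides can be gripped as flat faces. Origin: centre of the underside; x and y along its edges, z up.
- bangle: Loose. Plain chunky brass bangle lying flat: ring 66 mm outside, 50 mm inside diameter (8 mm thick wall), 16 mm high, about 0.13 kg. Origin: centre of the ring in the plane of its underside; z up.
- pot: Loose. Small tall closed aluminium pot: round body 44 mm in diameter, 34 mm high, then a lid 46 mm in diameter and 12 mm high; 46 mm high in all, about 0.06 kg. Origin: centre of the underside; z up.
- soldering_stand: Fixed. Low round stand of dark steel, 110 mm in diameter, with a flat white ceramic top 104 mm across, 24 mm above the bench. Origin: its centre at bench level; its y axis lies along the line through the bur stand's centre (either way). It may be on the left or the right of the bur stand; the centres are 255 to 270 mm apart.
- bur_stand: Fixed. Round light wooden stand, 80 mm in diameter and 34 mm high, with thin upright steel burs rising to 75 mm above the bench. Origin: its centre at bench level.
- punch_rack: Fixed. Dark wooden block 45 mm deep (x) x 150 mm long (y) x 30 mm high with a row of six ball-headed steel punches standing in it, up to 75 mm above the bench. Origin: centre of the underside; its front, a long side, faces the robot along its own -x.
- flat_tin: Bystander, loose, to be left alone. Flat round aluminium tin, 64 mm in diameter, 22 mm high. Origin: centre of the underside.
- bottle: Bystander, loose, to be left alone. Brown glass bottle, 48 mm in diameter, 110 mm high. Origin: centre of the underside.
There are look-alikes about, which are no part of the job. Leave any blue look-alike of the doming_block alone.

How it is judged:
By the outcome, as a careful person would: the job done as asked, in the order asked, and still so for the second after the job is handed in, with the robot touching nothing.
It also fails if it takes over 102 s, if anything falls off the work surface, if the arm or the gripper's body presses on something with over 40 N, if the wrist force passes 120 N, or if a joint passes its speed limit or range.

## Robot

A 6-joint arm with a two-finger parallel gripper is mounted at the origin on the work surface. World frame = base frame: x ahead of the robot, y to its left, z up, the work surface at z = 0. Lengths are in m, angles in rad, forces in N, time in s.
With the tool pointing down it reaches from about 0.25 to 0.725 m from the base axis. Payload 4 kg.
Tool frame: the origin (TCP) lies at the very end of the fingers, on their centre line; the grasp point (between the pads) lies 19 mm behind it; z points along the fingers, y is the line along which they close (so a half turn about z gives the same grasp; the last joint's range is limited). The gripper opens to 85 mm and grips with 20 to 120 N. Pads are 22 mm wide; open, the fingers measure 114 mm over their backs; the gripper's body (76 mm by 85 mm) begins 54 mm behind the grasp point. The pads swing forward as they close: fully open they stand 13 mm farther back than shut.
Start: joints at [1.179, 0.241, 0.005, 1.335, 0, 1.571], TCP at [0.191, 0.462, 0.204] pointing down, gripper open.
Joint ranges: [-2.72, 2.72], [-1.05, 1.87], [-1.09, 1.28], [-1.99, 2.15], [-1.42, 1.44], [-3.14, 3.14]. Speed limits (rad/s): [2.79, 2.79, 3.14, 3.14, 3.14, 3.14].

## Interface

Orientations are given as a unit quaternion [x, y, z, w].
In Python, from workcell import bot gives the robot as it stands.
- The arm moves only by the tool carry_out, never from a script. Its argument "increments" is one flat list of numbers, 5 for each row, row after row: the finger opening in cm, from 0 to 8.54, then the shift along the tool's x, y, z in cm, then the turn about the tool's z in rad. A call has exactly 5 rows; each row shifts and turns the commanded pose from where the row before left it, along the tool's axes as they then stand; what a row does not reach is not made up. A row lasts 1/8 s, in which the tool goes at most 62.5 mm and 10.7 degrees, less where a joint would pass 70% of its speed; a pose out of reach is approached as far as the arm can. A call with a gripper value outside its range is refused whole. The fingers move at their own pace and stop on an object; the grip force is fixed at half the most. Time passes only in rows, so rows that do not move let the fingers close, or fill a call up. It gives the time, the measured TCP pose, the force, the opening and the grip force at its end, in the units of the state.
- bot.get_obs(): the state, without advancing time (a new reading comes with each control period).
- bot.camera(name): name is "side" or "top" or "wrist"; returns a dict with "pixels" (480x640x3 uint8, blue, green, red), "range_z" (480x640 float32, m along the optical axis (not along the pixel's ray), 0 where there is no reading), "mtx" (3x3 intrinsics, pixels), "eye" and "attitude" of the camera in the world. Camera axes: x right, y down, z forward; pixel columns grow to the right and rows downward; lengths in m; the calibration is good to about 2 mm. A picture is of the moment at which its call begins.
- bot.job_done(): hands the job in; it is judged then, once.
Trained networks look in a picture, given as the dict that the camera call returned (one of the last four; its "shot" number tells which), for a name from the list of things; names that differ only in an ending like _2 or _b are one class to them, and where a whole thing is asked for, a point or a joint stands for the part that bears it (a point fixed in the world has none). Each returns a list of dicts, best first, with "p" (0 to 1); they miss things now and then, are a little off and sometimes report something else, mostly with a low value. They report only what shows in the picture. A call takes as long as a camera call. They do not tell look-alikes from the thing itself.
- bot.find_in(picture, name): "xyz" ([x, y, z] in m, in the coordinates of the camera as it stood for that picture, good to about 4 mm: the middle of the surface that is visible of it).
- bot.regions_of(picture, name): "mask" (480x640 bool, what is visible of it).
- bot.place_of(picture, name): "xyz" ([x, y, z] in m, in the coordinates of the camera as it stood for that picture, good to about 4 mm: a listed point, or the origin of a listed thing).
The state is a dict: "clock": time; "joint_pos": joint angles; "joint_vel": joint speeds; "tau": joint torques, N m; "eef_pos": TCP position; "tool_rot": TCP orientation; "ft_force": force on the tool from outside, world axes, zero at the start; "ft_torque": the same for the moment, N m; "grip_width": finger opening in m; "grasp_force": force on a finger pad.
Only numpy, scipy, OpenCV 4.12 (cv2) and the standard library are available. Lean on these libraries where they do the work, as an engineer would, in place of code of your own. Each camera call takes 0.05 s, during which the arm holds its last target. There are 200 camera calls.

## Working session

There is one attempt and no reset: what is moved stays moved. The work goes in short steps, Python scripts to look and compute and a tool call to move; the robot and the scene stay as the last step left them, time stands still between calls to the robot, and variables do not carry over. Pictures are saved under pics/ and viewed, at most 14 in all, crops included, and the job is handed in when it is done.

Besides the shell and the picture viewer there is one more tool, called after ">>>" as name(argument=value, ...), one argument or row to a line, values as JSON. carry_out: Moves the arm, as the interface text tells. Its arguments: {"type":"object","properties":{"increments":{"type":"array","items":{"type":"number"}}},"required":["increments"]}

```bash
ls; mkdir -p pics; cat > h.py <<'E'
import numpy as np,cv2
from scipy.spatial.transform import Rotation as R
from workcell import bot
def Rm(a):
    a=np.array(a,float)
    return a if a.shape==(3,3) else R.from_quat(a).as_matrix()
def world(c,p): return Rm(c["attitude"])@np.array(p)+np.array(c["eye"])
def cloud(c):
    z=c["range_z"].astype(float);v,u=np.mgrid[:480,:640];K=np.array(c["mtx"])
    P=np.stack([(u-K[0,2])/K[0,0]*z,(v-K[1,2])/K[1,1]*z,z],-1)
    return P@Rm(c["attitude"]).T+np.array(c["eye"])
def pix(c,w):
    q=Rm(c["attitude"]).T@(np.array(w)-np.array(c["eye"]));q=np.array(c["mtx"])@q
    return (q[:2]/q[2]).round().astype(int)
names="bench_block doming_block bangle pot soldering_stand bur_stand punch_rack flat_tin bottle".split()
E
python3 - <<'E'
from h import *
o=bot.get_obs();print(o["clock"],o["eef_pos"],o["tool_rot"],o["grip_width"])
for n in ["top","side"]:
    c=bot.camera(n);cv2.imwrite(f"pics/{n}0.png",c["pixels"]);print(n,c["eye"],c["attitude"])
    W=cloud(c);np.save(f"{n}0.npy",W)
    for k in names:
        print(k,[(np.round(world(c,d["xyz"]),3).tolist(),pix(c,world(c,d["xyz"])).tolist(),round(d["p"],2)) for d in bot.place_of(c,k)[:4]])
E
```

```text
pics
0.0 [0.19065074 0.46146594 0.20271406] [ 1.94649075e-01  9.80872381e-01 -1.03209361e-03 -2.08856888e-04] 0.08528207068503282
top [ 3.24930998e-01 -9.20663869e-04  1.32591059e+00] [-0.69584748  0.71247556 -0.06846158  0.05905816]
bench_block [([0.735, -0.008, -0.004], [312, 183], 0.74), ([0.547, -0.404, 0.001], [458, 246], 0.7)]
doming_block [([0.398, -0.434, -0.0], [473, 300], 0.88), ([0.487, -0.262, -0.002], [408, 269], 0.7), ([0.41, -0.336, 0.001], [437, 296], 0.63), ([0.396, -0.218, 0.003], [394, 302], 0.57)]
bangle [([0.542, 0.4, 0.001], [164, 254], 0.5)]
pot [([0.402, 0.303, -0.0], [199, 305], 0.56)]
soldering_stand [([0.524, -0.142, 0.002], [363, 256], 0.86)]
bur_stand [([0.499, 0.125, -0.0], [265, 267], 0.84)]
punch_rack [([0.735, -0.006, -0.003], [312, 183], 0.84)]
flat_tin [([0.701, 0.264, -0.001], [215, 196], 0.97)]
bottle [([0.695, -0.26, -0.002], [403, 195], 0.68), ([0.522, -0.143, -0.001], [364, 257], 0.15)]
side [0.37676914 0.57391606 0.76015036] [-0.15620052  0.92287136 -0.34683089  0.06015141]
bench_block [([0.548, -0.405, 0.002], [386, 151], 0.96)]
doming_block [([0.398, -0.213, 0.0], [429, 214], 0.79), ([0.419, -0.332, -0.0], [429, 180], 0.73), ([0.492, -0.259, -0.002], [394, 193], 0.66), ([0.401, -0.433, 0.001], [444, 156], 0.65)]
bangle [([0.548, 0.398, 0.001], [259, 455], 0.81)]
pot [([0.405, 0.304, 0.002], [364, 428], 0.56), ([0.734, -0.003, 0.003], [257, 242], 0.19)]
soldering_stand []
bur_stand [([0.504, 0.13, 0.001], [339, 322], 0.58), ([0.549, 0.401, 0.002], [257, 457], 0.28)]
punch_rack [([0.738, -0.004, 0.002], [256, 241], 0.62)]
flat_tin [([0.703, 0.267, -0.0], [211, 353], 0.69), ([0.737, -0.004, 0.002], [257, 242], 0.62)]
bottle [([0.739, -0.001, 0.0], [255, 243], 0.65), ([0.698, -0.26, -0.002], [314, 174], 0.56), ([0.499, 0.125, 0.001], [342, 321], 0.29)]
```

```bash
python3 - <<'E'
from h import *
a=cv2.imread("pics/top0.png")[150:350,120:520];cv2.imwrite("pics/top0c.png",cv2.resize(a,None,fx=2,fy=2,interpolation=cv2.INTER_CUBIC))
a=cv2.imread("pics/top0.png")[225:325,370:495];cv2.imwrite("pics/dom.png",cv2.resize(a,None,fx=6,fy=6,interpolation=cv2.INTER_CUBIC))
W=np.load("top0.npy")
def seg(n,cx,cy,r,lo,hi):
    m=(np.hypot(W[...,0]-cx,W[...,1]-cy)<r)&(W[...,2]>lo)&(W[...,2]<hi)
    p=W[m]; 
    if len(p)<5: print(n,len(p));return
    (c,s,a)=cv2.minAreaRect((p[:,:2]*1000).astype(np.float32)); print(n,len(p),"mid",np.round(c,1),"size",np.round(s,1),"ang",round(a,1),"z",np.round(np.percentile(p[:,2],[5,50,95])*1000,1))
seg("bench",.547,-.404,.06,.012,.05)
for x,y in[(.398,-.434),(.49,-.26),(.412,-.334),(.397,-.215)]: seg("dom",x,y,.038,.03,.08)
seg("bangle",.545,.4,.06,.009,.05)
seg("pot",.403,.303,.04,.038,.08)
seg("sold",.524,-.142,.075,.015,.05)
seg("bur",.5,.127,.06,.026,.042)
seg("rack",.736,-.005,.1,.022,.036)
seg("tin",.702,.265,.05,.015,.05); seg("bottle",.696,-.26,.05,.05,.2)
m=(W[...,2]>.012)&(W[...,2]<.3)
k,l,st,ce=cv2.connectedComponentsWithStats(m.astype(np.uint8))
for i in range(1,k):
    if st[i,4]>30: p=W[l==i];print(st[i],np.round(np.median(p,0),3),p[:,2].max().round(3))
E
```

```text
bench 535 mid [ 547.5 -408.7] size [62.1 79.1] ang 9.3 z [15.7 20.5 25. ]
dom 251 mid [ 402.4 -433.9] size [41.1 41.7] ang 54.6 z [35.7 41.  45.2]
dom 236 mid [ 486.7 -262. ] size [40.6 40.4] ang 88.5 z [36.6 41.1 45. ]
dom 249 mid [ 411.2 -332.5] size [40.7 40.5] ang 73.2 z [35.1 40.9 45.6]
dom 243 mid [ 396.5 -215.4] size [40.1 41.6] ang 33.7 z [36.2 40.7 44.6]
bangle 220 mid [545.1 404.7] size [79.  67.7] ang 62.4 z [ 9.6 15.2 20.4]
pot 252 mid [400.8 303.5] size [43.8 45.1] ang 7.0 z [41.4 45.6 50.2]
sold 1272 mid [ 520.2 -139.3] size [108.  106.2] ang 89.0 z [18.5 24.2 28.7]
bur 613 mid [498.3 125.2] size [77.9 77.7] ang 24.8 z [29.5 34.1 38.5]
rack 699 mid [734.7  -5.3] size [ 46.7 149.6] ang 6.7 z [25.1 30.  34.2]
tin 422 mid [702.3 266.9] size [62.9 62.5] ang 80.1 z [17.  21.9 26.6]
bottle 278 mid [ 692.5 -258. ] size [46.2 40.7] ang 53.3 z [ 56.8  78.7 112.2]
[284 169  56  24 945] [ 0.729 -0.004  0.031] 0.081
[396 179  21  23 354] [ 0.687 -0.254  0.075] 0.116
[201 183  24  23 425] [0.702 0.267 0.022] 0.033
[ 518  225   92   72 4121] [ 0.497 -0.68   0.016] 0.026
[ 10 231  64  16 186] [0.586 0.747 0.014] 0.023
[446 232  28  26 534] [ 0.545 -0.401  0.021] 0.028
[ 343  237   41   40 1284] [ 0.52  -0.138  0.024] 0.032
[151 241  25  24 187] [0.541 0.398 0.016] 0.024
[ 37 244  26  22  87] [0.544 0.699 0.014] 0.02
[249 252  31  30 721] [0.497 0.125 0.034] 0.079
[401 259  18  17 268] [ 0.485 -0.259  0.041] 0.049
[428 286  21  19 285] [ 0.41 -0.33  0.04] 0.049
[465 288  24  21 303] [ 0.401 -0.43   0.04 ] 0.048
[384 292  22  21 262] [ 0.396 -0.214  0.04 ] 0.047
[186 296  20  18 279] [0.4   0.301 0.045] 0.054
[629 312  11  75 372] [ 0.292 -0.845  0.015] 0.059
[104 406  17  21 115] [0.176 0.409 0.293] 0.3
[ 278  423   77   57 3058] [ 0.062 -0.005  0.176] 0.3
```

View pics/top0c.png

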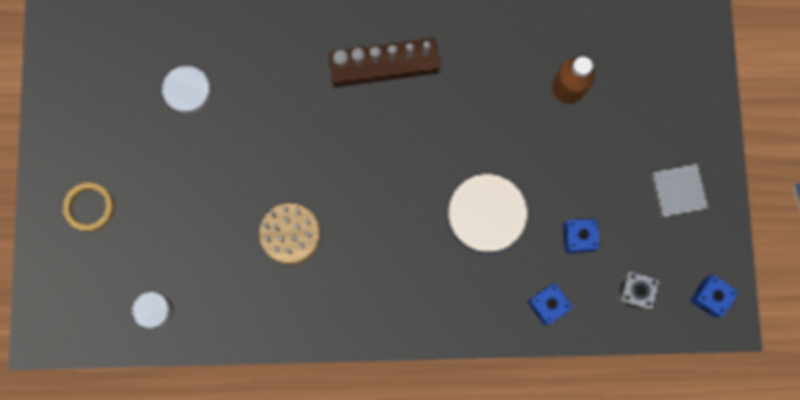

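View pics/dom.png

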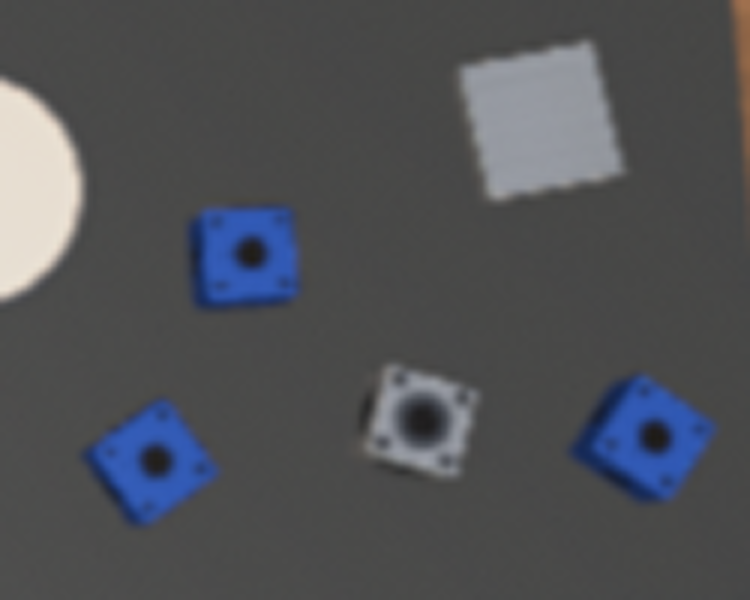

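View pics/side0.png

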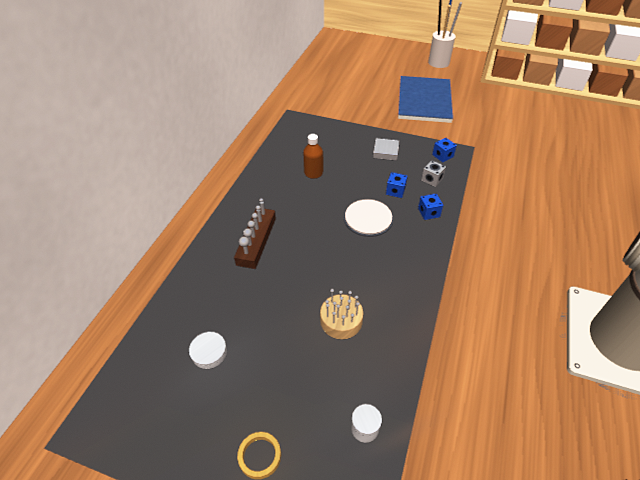

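The scene matches the networks. Doming-block candidates in the top image are blue at (408,269), (394,302) and (473,300), and bare steel at (437,296). The grey one is the steel block; the crop shows a wider hollow on its top face, and it lies at about (0.411, −0.332). The bench block is at (458,246). The network's other bench-block hit, (312,183), is the punch rack. The pot at (199,305) is the small tall one, and the tin at (215,196) is the flat one.

```bash
cat >> h.py <<'E'
def go(x,y,z,phi,frm=None):
    """turn (rad) first, then tool-axis shift (cm); phi = world angle (deg) of tool y"""
    o=bot.get_obs();M=Rm(o["tool_rot"]);p=np.array(o["eef_pos"]) if frm is None else np.array(frm[:3])
    ph=np.degrees(np.arctan2(M[1,1],M[0,1])) if frm is None else frm[3]
    a=np.radians(phi);ey=np.array([np.cos(a),np.sin(a),0]);ex=np.array([-np.sin(a),np.cos(a),0])
    d=np.array([x,y,z])-p
    t=np.radians((ph-phi+180)%360-180)
    print(f"t={o['clock']:.2f} at {p.round(4)} phi={ph:.1f} tilt={M[2,2]:.4f} -> turn {t:.3f} shift cm x {d@ex*100:.2f} y {d@ey*100:.2f} z {-d[2]*100:.2f}")
E
python3 -c "
from h import *
go(.546,-.402,.2,9.5)"
```

```text
t=1.00 at [0.1909 0.4621 0.2036] phi=67.5 tilt=-1.0000 -> turn 1.013 shift cm x -91.09 y 20.76 z 0.36
```

>>> carry_out(
  increments=[8.5, 0, 0, 0, 0.17, 8.5, 0, 0, 0, 0.17, 8.5, 0, 0, 0, 0.17, 8.5, 0, 0, 0, 0.17, 8.5, 0, 0, 0, 0.17],
)

```text
clock: 1.62
eef_pos: [0.1909, 0.4621, 0.2036]
tool_rot: [0.584, 0.812, 0.0, 0.0]
ft_force: [-0.4, -0.6, -0.5]
grip_width: 0.085
grasp_force: 0.0
```

>>> carry_out(
  increments=[8.5, 0, 0, 0, 0.163, 8.5, -5.5, 1.25, 0, 0, 8.5, -5.5, 1.25, 0, 0, 8.5, -5.5, 1.25, 0, 0, 8.5, -5.5, 1.25, 0, 0],
)

```text
clock: 2.25
eef_pos: [0.2771, 0.2519, 0.2038]
tool_rot: [0.646, 0.764, 0.0, 0.0]
ft_force: [0.6, 0.4, -0.1]
grip_width: 0.0852
grasp_force: 0.0
```

>>> carry_out(
  increments=[8.5, -5.5, 1.25, 0, 0, 8.5, -5.5, 1.25, 0, 0, 8.5, -5.5, 1.25, 0, 0, 8.5, -5.5, 1.25, 0, 0, 8.5, -5.5, 1.25, 0, 0],
)

```text
clock: 2.88
eef_pos: [0.3843, -0.0093, 0.204]
tool_rot: [0.646, 0.763, 0.001, 0.0]
ft_force: [2.1, 0.3, -0.1]
grip_width: 0.0846
grasp_force: 0.0
```

>>> carry_out(
  increments=[8.5, -5.5, 1.25, 0, 0, 8.5, -5.5, 1.25, 0, 0, 8.5, -5.5, 1.25, 0, 0, 8.5, -5.5, 1.25, 0, 0, 8.5, -5.5, 1.25, 0, 0],
)

```text
clock: 3.5
eef_pos: [0.4913, -0.2703, 0.2036]
tool_rot: [0.646, 0.763, 0.0, 0.0]
ft_force: [0.6, 0.6, 1.0]
grip_width: 0.0846
grasp_force: 0.0
```

```bash
python3 - <<'E'
from h import *
go(.546,-.402,.2,9.5)
c=bot.camera("wrist");cv2.imwrite("pics/w1.png",c["pixels"])
W=cloud(c);m=(W[...,2]>.014)&(W[...,2]<.026)&(c["range_z"]>0)&(np.hypot(W[...,0]-.546,W[...,1]+.402)<.055)
p=W[m];print(len(p),cv2.minAreaRect((p[:,:2]*1000).astype(np.float32)),np.median(p,0))
print(pix(c,[.546,-.402,.02]),bot.get_obs()["joint_pos"])
E
```

```text
t=3.50 at [ 0.4913 -0.2703  0.2036] phi=9.5 tilt=-1.0000 -> turn -0.000 shift cm x -13.89 y 3.22 z 0.36
2840 ((549.6115112304688, -400.7182922363281), (61.282691955566406, 63.60587692260742), 9.565433502197266) [ 0.5486368  -0.3976811   0.02035313]
[347 329] [-0.50908959  0.36980349  0.18004348  1.37726884 -0.00351599  0.90051153]
```

View pics/w1.png

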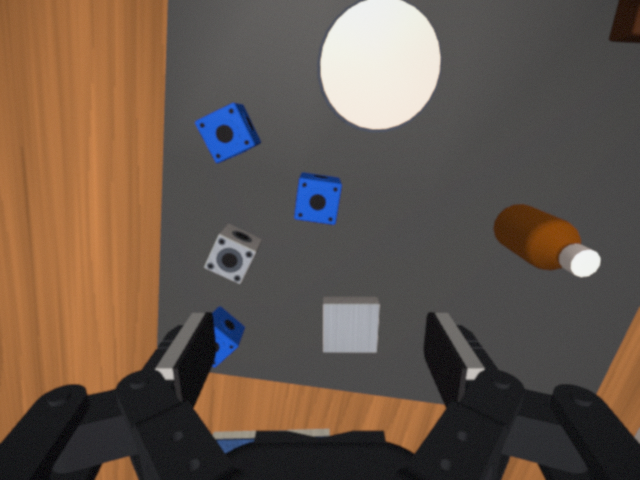

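The wrist view shows the steel block square to the gripper at (350,326), with the grey doming block at (232,255).

>>> carry_out(
  increments=[8.5, -3.5, 0.9, 2, 0, 8.5, -3.5, 0.9, 2, 0, 8.5, -3.5, 0.9, 2, 0, 8.5, -3.3, 0.7, 2, 0, 8.5, 0, 0, 0, 0],
)

```text
clock: 4.18
eef_pos: [0.5459, -0.3998, 0.1198]
tool_rot: [0.647, 0.763, -0.0, -0.003]
ft_force: [-0.8, 0.7, -0.3]
grip_width: 0.0848
grasp_force: 0.0
```

```bash
cat >> h.py <<'E'
def rect(c,x,y,lo,hi,r):
    W=cloud(c);m=(W[...,2]>lo)&(W[...,2]<hi)&(c["range_z"]>0)&(np.hypot(W[...,0]-x,W[...,1]-y)<r)
    p=W[m];q=cv2.minAreaRect((p[:,:2]*1000).astype(np.float32));print(len(p),"rect",np.round(q[0],1),np.round(q[1],1),round(q[2],1),"med",np.median(p,0).round(4));return p
E
python3 - <<'E'
from h import *
go(.548,-.401,.003,9.5)
c=bot.camera("wrist")
rect(c,.548,-.401,.014,.026,.055);rect(c,.411,-.332,.03,.05,.037)
cv2.imwrite("pics/w2.png",c["pixels"])
E
```

```text
t=4.17 at [ 0.5459 -0.3998  0.1198] phi=9.4 tilt=-1.0000 -> turn -0.002 shift cm x -0.16 y 0.19 z 11.68
6167 rect [ 549.1 -400.3] [62.  61.5] 9.5 med [ 0.5488 -0.3983  0.0204]
4439 rect [ 414.7 -332.4] [40.6 40.8] 71.9 med [ 0.4165 -0.3317  0.0405]
```

View pics/w2.png

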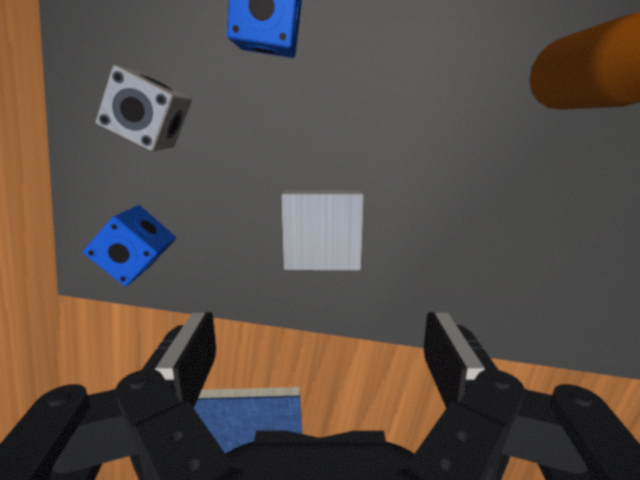

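>>> carry_out(
  increments=[8.5, 0, 0.3, 3.5, 0, 8.5, 0, 0, 3.5, 0, 8.5, 0, 0, 2.5, 0, 8.5, 0, 0, 1.5, 0, 8.5, 0, 0, 0.7, 0],
)

```text
clock: 4.85
eef_pos: [0.5502, -0.3978, 0.0069]
tool_rot: [0.646, 0.764, 0.0, 0.0]
ft_force: [-0.2, -0.0, 0.9]
grip_width: 0.0848
grasp_force: 0.0
```

```bash
python3 - <<'E'
from h import *
go(.549,-.4003,.002,9.5);print(bot.get_obs()["ft_force"])
E
```

```text
t=4.85 at [ 0.5502 -0.3978  0.0069] phi=9.6 tilt=-1.0000 -> turn 0.001 shift cm x -0.23 y -0.16 z 0.49
[-0.18342767 -0.00908478  0.91713775]
```

>>> carry_out(
  increments=[8.5, -0.2, 0, 0.5, 0, 8.5, 0, 0, 0, 0, 5, 0, 0, 0, 0, 5, 0, 0, 0, 0, 5, 0, 0, 0, 0],
)

```text
clock: 5.48
eef_pos: [0.5505, -0.4005, 0.0019]
tool_rot: [0.646, 0.763, 0.0, 0.0]
ft_force: [-0.4, -0.2, -0.4]
grip_width: 0.0498
grasp_force: 0.0
```

>>> carry_out(
  increments=[5, 0, 0, 0, 0, 5, 0, 0, 0, 0, 5, 0, 0, 0, 0, 5, 0, 0, -0.5, 0, 5, 0, 0, -1.5, 0],
)

```text
clock: 6.1
eef_pos: [0.5497, -0.3998, 0.0213]
tool_rot: [0.646, 0.763, -0.0, -0.001]
ft_force: [-0.2, 0.5, -1.3]
grip_width: 0.05
grasp_force: 0.0
```

```bash
python3 - <<'E'
from h import *
c=bot.camera("wrist")
cv2.imwrite("pics/w3.png",c["pixels"][150:]);rect(c,.549,-.4,.024,.05,.037)
go(.509,-.007,.15,4.8)
E
```

```text
0 rect [0. 0.] [0. 0.] 0.0 med [nan nan nan]
t=6.15 at [ 0.5515 -0.4012  0.0248] phi=9.5 tilt=-1.0000 -> turn 0.082 shift cm x 39.63 y -0.93 z -12.52
  return _methods._mean(a, axis=axis, dtype=dtype,
  ret = um.true_divide(
```

View pics/w3.png

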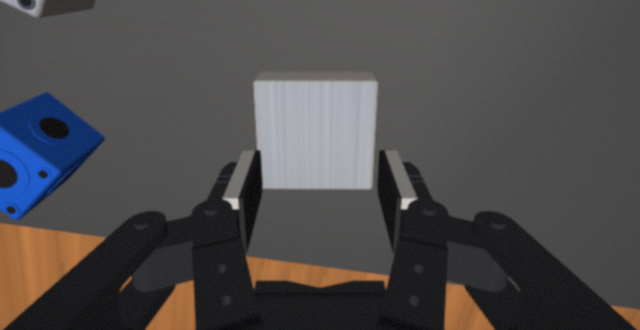

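```bash
python3 - <<'E' 2>/dev/null
from h import *
o=bot.get_obs();c=bot.camera("wrist");e=np.array(o["eef_pos"]);M=Rm(o["tool_rot"])
print("clock",o["clock"],e,"tcp px",pix(c,e),"grasp px",pix(c,e-M[:,2]*.019))
for s in(-1,1): print("pad edges",pix(c,e+M[:,1]*.025*s), pix(c,e+M[:,1]*.025*s+M[:,0]*.011),pix(c,e+M[:,1]*.025*s-M[:,2]*.02))
W=cloud(c);z=c["range_z"]
for u,v in[(317,250),(317,280),(317,310),(317,330),(317,360),(250,310),(240,340),(395,310),(405,340),(150,200)]: print((u,v),z[v,u],W[v,u].round(4))
p=rect(c,.549,-.4,.012,.03,.06)
M4=M.T@(np.array(c["eye"])-e);print("cam in tool",M4.round(3))
t=bot.camera("top");rect(t,.549,-.4,.012,.03,.06)
E
```

```text
clock 6.15 [ 0.55145558 -0.40116928  0.02482129] tcp px [317 287] grasp px [316 305]
pad edges [268 287] [267 267] [262 306]
pad edges [365 287] [366 268] [371 306]
(317, 250) 0.18578899 [ 0.5486 -0.3825  0.0207]
(317, 280) 0.19181332 [ 0.5514 -0.3992  0.02  ]
(317, 310) 0.19724937 [ 0.5542 -0.4165  0.0202]
(317, 330) 0.20092656 [ 0.5562 -0.4285  0.0204]
(317, 360) 0.2294141 [ 0.5616 -0.4614  0.0016]
(250, 310) 0.14260581 [ 0.5244 -0.394   0.0687]
(240, 340) 0.12418953 [ 0.5245 -0.3945  0.0883]
(395, 310) 0.14263505 [ 0.5799 -0.3847  0.0688]
(405, 340) 0.0 [ 0.539  -0.3198  0.1954]
(150, 200) 0.19807626 [ 4.563e-01 -3.764e-01  3.000e-04]
12894 rect [ 549.1 -400.7] [62.2 62.3] 9.4 med [ 0.549  -0.3965  0.0204]
cam in tool [ 0.082  0.002 -0.171]
414 rect [ 545.5 -396.8] [62.5 55.3] 10.2 med [ 0.5479 -0.3929  0.0207]
```

```bash
python3 - <<'E' 2>/dev/null
from h import *
o=bot.get_obs();e=np.array(o["eef_pos"]);M=Rm(o["tool_rot"])
for n in("wrist","side","top"):
    c=bot.camera(n);W=cloud(c);q=(W-e)@M
    m=(abs(q[...,0])<.02)&(abs(q[...,1])<.06)&(W[...,2]>.028)&(c["range_z"]>0)
    p=q[m];print(n,len(p))
    if len(p):
        for k in range(-120,10,10):
            s=p[(p[:,2]*1000>=k)&(p[:,2]*1000<k+10)]
            if len(s): print(k,len(s),"y",(s[:,1].min()*1000).round(),(s[:,1].max()*1000).round(),"x",(s[:,0].min()*1000).round(),(s[:,0].max()*1000).round())
    if n=="side": 
        u,v=pix(c,e);cv2.imwrite("pics/s1.png",cv2.resize(c["pixels"][max(v-110,0):v+40,u-80:u+80],None,fx=4,fy=4,interpolation=cv2.INTER_CUBIC));print(u,v)
E
```

```text
wrist 49389
-120 9427 y -60.0 60.0 x 6.0 20.0
-110 13504 y -60.0 60.0 x -6.0 19.0
-100 7222 y -60.0 60.0 x -13.0 19.0
-90 10947 y -57.0 60.0 x -13.0 15.0
-80 2542 y -55.0 59.0 x -2.0 15.0
-70 2117 y -37.0 40.0 x -11.0 12.0
-60 1574 y -37.0 40.0 x -11.0 12.0
-50 1288 y -37.0 40.0 x -11.0 12.0
-40 580 y -36.0 39.0 x -11.0 12.0
side 2096
-120 118 y -60.0 59.0 x 2.0 19.0
-110 122 y -60.0 58.0 x -10.0 20.0
-100 96 y -59.0 58.0 x -12.0 19.0
-90 131 y -58.0 57.0 x -12.0 17.0
-80 56 y -56.0 54.0 x 2.0 15.0
-70 39 y -39.0 39.0 x -5.0 14.0
-60 38 y -37.0 38.0 x -12.0 13.0
-50 39 y -38.0 37.0 x 2.0 16.0
-40 16 y -34.0 34.0 x -8.0 13.0
385 145
top 1395
-120 21 y -27.0 59.0 x 4.0 19.0
-110 28 y -30.0 59.0 x 2.0 19.0
-100 24 y -34.0 57.0 x -6.0 18.0
-90 37 y -30.0 55.0 x -5.0 15.0
-80 16 y -36.0 55.0 x -7.0 14.0
-70 9 y -31.0 43.0 x 6.0 12.0
-60 8 y -34.0 28.0 x 9.0 13.0
-50 14 y -35.0 34.0 x -3.0 13.0
-40 11 y -34.0 36.0 x 0.0 12.0
-10 4 y -20.0 -18.0 x -9.0 19.0
```

View pics/s1.png

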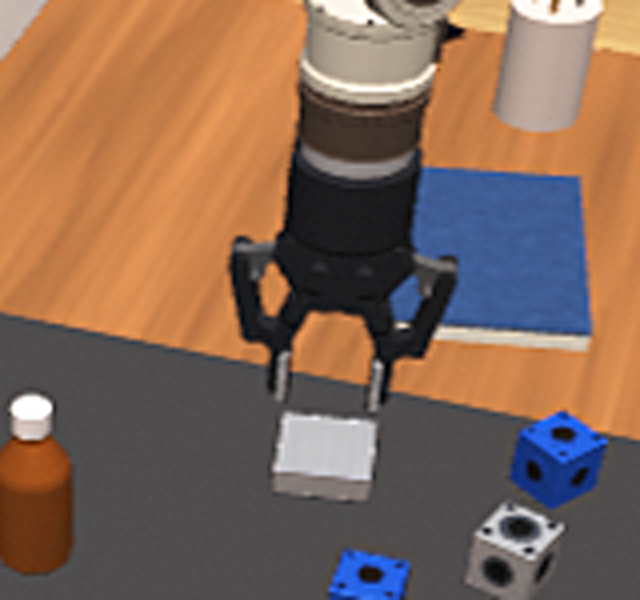

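The side view shows the fingertips hovering above the block. Both depth cameras put the real tips about 35 mm behind the reported TCP at 50 mm opening, not at the TCP. I'll use that measured offset and confirm it with the fingers open before going lower.

>>> carry_out(
  increments=[8.5, 0, -0.2, 0, 0, 8.5, 0, 0, 0, 0, 8.5, 0, 0, 0, 0, 8.5, 0, 0, 0.5, 0, 8.5, 0, 0, 0, 0],
)

```text
clock: 7.02
eef_pos: [0.5479, -0.4003, 0.0158]
tool_rot: [0.646, 0.763, -0.0, -0.001]
ft_force: [-0.9, 0.4, 0.4]
grip_width: 0.0852
grasp_force: 0.0
```

```bash
cat >> h.py <<'E'
def tips():
    c=bot.camera("wrist");o=bot.get_obs();e=np.array(o["eef_pos"]);M=Rm(o["tool_rot"])
    q=(cloud(c)-e)@M;W=cloud(c);g=o["grip_width"]/2
    m=(abs(q[...,0])<.014)&(abs(q[...,1])>g-.004)&(abs(q[...,1])<g+.014)&(q[...,2]>-.075)&(W[...,2]>.024)&(c["range_z"]>0)
    p=q[m];
    for s in(-1,1):
        r=p[p[:,1]*s>0];print("tip z in tool mm",(np.percentile(r[:,2],[95,99,99.8])*1000).round(1),"y",(np.percentile(r[:,1],[2,98])*1000).round(1),"x",(np.percentile(r[:,0],[2,98])*1000).round(1))
    print("eef",e.round(4),"w",round(o["grip_width"],4),"f",o["ft_force"].round(1),"gf",round(o["grasp_force"],1));return c
E
python3 - <<'E' 2>/dev/null
from h import *
c=tips();rect(c,.549,-.4,.012,.03,.06);go(.5491,-.4005,-.03,9.5)
E
```

```text
tip z in tool mm [-45.2 -42.3 -41.1] y [-54.2 -40.7] x [-9.5 11.9]
tip z in tool mm [-45.  -42.1 -41. ] y [43.5 55.9] x [-9.5 11.9]
eef [ 0.5481 -0.4004  0.0161] w 0.0848 f [ 0.4  0.3 -0.2] gf 0.0
14188 rect [ 549.1 -400.6] [62.3 62.3] 9.3 med [ 0.5486 -0.3967  0.0204]
t=7.08 at [ 0.5481 -0.4004  0.0161] phi=9.5 tilt=-1.0000 -> turn 0.000 shift cm x -0.02 y 0.10 z 4.61
```

>>> carry_out(
  increments=[8.5, 0, 0, 2, 0, 8.5, 0, 0, 1.5, 0, 8.5, 0, 0, 0.9, 0, 8.5, 0, 0, 0.4, 0, 8.5, 0, 0, 0, 0],
)

```text
clock: 7.7
eef_pos: [0.5484, -0.4007, -0.0315]
tool_rot: [0.646, 0.763, 0.0, -0.0]
ft_force: [0.6, -0.6, 0.4]
grip_width: 0.0853
grasp_force: 0.0
```

>>> carry_out(
  increments=[5, 0, 0, 0, 0, 5, 0, 0, 0, 0, 5, 0, 0, 0, 0, 5, 0, 0, 0, 0, 5, 0, 0, 0, 0],
)

```text
clock: 8.32
eef_pos: [0.5488, -0.4012, -0.0302]
tool_rot: [0.646, 0.763, -0.0, 0.001]
ft_force: [-0.6, 0.1, 6.0]
grip_width: 0.0606
grasp_force: 70.1
```

```bash
python3 - <<'E' 2>/dev/null
from h import *
c=tips();go(.509,-.007,.08,4.8)
E
```

```text
tip z in tool mm [-55.2 -54.3 -54.3] y [-41.6 -28.5] x [-9.3 12.2]
tip z in tool mm [-55.3 -54.4 -54.1] y [31.5 43.6] x [-9.3 12.3]
eef [ 0.5488 -0.4012 -0.0301] w 0.0606 f [-0.6  0.6  5.6] gf 70.1
t=8.38 at [ 0.5488 -0.4012 -0.0301] phi=9.5 tilt=-1.0000 -> turn 0.082 shift cm x 39.62 y -0.67 z -11.01
```

>>> carry_out(
  increments=[5, 0, 0, -2, 0.082, 5, 0, 0, -4, 0, 5, 0, 0, -4, 0, 5, 4, 0, -2, 0, 5, 4, 0, 0, 0],
)

```text
clock: 9.0
eef_pos: [0.5423, -0.3208, 0.0895]
tool_rot: [0.677, 0.736, 0.001, 0.001]
ft_force: [1.3, -0.3, -5.5]
grip_width: 0.0605
grasp_force: 69.0
```

>>> carry_out(
  increments=[5, 4, 0, 0, 0, 5, 3, 0, 0, 0, 5, 1, 0, 0, 0, 5, 0, 0, 0, 0, 5, 0, 0, 0, 0],
)

```text
clock: 9.62
eef_pos: [0.5351, -0.2423, 0.0883]
tool_rot: [0.677, 0.736, -0.0, 0.0]
ft_force: [-0.2, -0.3, -5.6]
grip_width: 0.0604
grasp_force: 68.9
```

```bash
cat >> h.py <<'E'
def circ(c,x,y,lo,hi,r):
    W=cloud(c);m=(W[...,2]>lo)&(W[...,2]<hi)&(c["range_z"]>0)&(np.hypot(W[...,0]-x,W[...,1]-y)<r)
    h=cv2.convexHull((W[m][:,:2]*1000).astype(np.float32))
    q,R_=cv2.minEnclosingCircle(h);el=cv2.fitEllipse(h);print(m.sum(),"enclosing",np.round(q,1),round(R_,1),"ellipse",np.round(el[0],1),np.round(el[1],1),"z",np.median(W[m][:,2]).round(4))
E
python3 - <<'E' 2>/dev/null
from h import *
c=bot.camera("wrist");circ(c,.522,-.14,.018,.03,.08);rect(c,.4147,-.3324,.03,.05,.035)
t=bot.camera("top");circ(t,.522,-.14,.018,.03,.08);circ(t,.499,.126,.029,.039,.06)
s=bot.camera("side");circ(s,.522,-.14,.018,.03,.08);circ(s,.499,.126,.029,.039,.06);rect(s,.736,-.005,.025,.035,.1)
go(.509,-.007,.1,4.8);o=bot.get_obs();print(o["grip_width"],o["grasp_force"])
E
```

```text
25718 enclosing [ 523.8 -138.5] 54.9 ellipse [ 523.9 -138.5] [109.3 109.4] z 0.0244
2554 rect [ 414.6 -331.5] [41.1 40.8] 73.6 med [ 0.4172 -0.3226  0.0404]
1214 enclosing [ 520.7 -139.4] 54.9 ellipse [ 520.9 -139. ] [107.5 109. ] z 0.0242
556 enclosing [498.4 125.2] 40.0 ellipse [498.5 125.2] [78.3 78.9] z 0.0341
1354 enclosing [ 522.4 -137.8] 55.3 ellipse [ 522.5 -137.5] [108.2 108.5] z 0.0244
1021 enclosing [500.9 127.7] 40.4 ellipse [500.6 127.3] [77.9 79.2] z 0.0344
781 rect [736.5  -4.5] [ 45.5 152.1] 6.8 med [0.7276 0.011  0.0306]
t=9.78 at [ 0.535  -0.2423  0.0884] phi=4.7 tilt=-1.0000 -> turn -0.001 shift cm x 23.67 y -0.62 z -1.16
0.06038341978270957 68.93909096717834
```

>>> carry_out(
  increments=[5, 5, 0, 0, 0, 5, 5, 0, 0, 0, 5, 5, -0.3, 0, 0, 5, 5, 0, 0, 0, 5, 3, 0, 0, 0],
)

```text
clock: 10.4
eef_pos: [0.5126, -0.0107, 0.0889]
tool_rot: [0.676, 0.736, 0.0, 0.0]
ft_force: [0.5, -0.1, -5.1]
grip_width: 0.0603
grasp_force: 69.0
```

>>> carry_out(
  increments=[5, 0.7, 0, 1, 0, 5, 0, 0, 0, 0, 5, 0, 0, 0, 0, 5, 0, 0, 0, 0, 5, 0, 0, 0, 0],
)

```text
clock: 11.02
eef_pos: [0.5123, -0.0061, 0.0788]
tool_rot: [0.677, 0.736, 0.0, 0.0]
ft_force: [-0.4, -0.5, -4.7]
grip_width: 0.0605
grasp_force: 68.9
```

```bash
python3 - <<'E' 2>/dev/null
from h import *
c=bot.camera("wrist");circ(c,.501,.127,.029,.039,.06)
o=bot.get_obs();e=np.array(o["eef_pos"]);rect(c,e[0],e[1],e[2]+.03+.012,e[2]+.03+.026,.06)
go(.512,-.006,-.03,4.8)
E
```

```text
10248 enclosing [501.4 126.2] 39.8 ellipse [501.3 124.9] [76.2 78.9] z 0.0343
25095 rect [513.9  -5.6] [88.4 63. ] 4.8 med [5.134e-01 4.000e-04 1.293e-01]
t=11.07 at [ 0.5123 -0.0059  0.0787] phi=4.8 tilt=-1.0000 -> turn -0.001 shift cm x -0.00 y -0.03 z 10.87
```

>>> carry_out(
  increments=[5, 0, 0, 4, 0, 5, 0, 0, 3.5, 0, 5, 0, 0, 2, 0, 5, 0, 0, 0.8, 0, 5, 0, 0, 0.3, 0],
)

```text
clock: 11.7
eef_pos: [0.5125, -0.0054, -0.0273]
tool_rot: [0.677, 0.736, 0.0, 0.0]
ft_force: [-1.2, 1.0, -5.5]
grip_width: 0.0606
grasp_force: 68.9
```

>>> carry_out(
  increments=[5, 0, 0, 0.15, 0, 5, 0, 0, 0, 0, 5, 0, 0, 0, 0, 5, 0, 0, 0, 0, 5, 0, 0, 0, 0],
)

```text
clock: 12.32
eef_pos: [0.5122, -0.0053, -0.0287]
tool_rot: [0.677, 0.736, 0.0, 0.0]
ft_force: [0.3, 0.6, -5.2]
grip_width: 0.0609
grasp_force: 68.9
```

>>> carry_out(
  increments=[5, 0, 0, 0.1, 0, 5, 0, 0, 0, 0, 5, 0, 0, 0.1, 0, 5, 0, 0, 0, 0, 5, 0, 0, 0, 0],
)

```text
clock: 12.95
eef_pos: [0.5121, -0.0053, -0.0302]
tool_rot: [0.677, 0.736, 0.0, 0.0]
ft_force: [-4.2, 0.7, 5.9]
grip_width: 0.0606
grasp_force: 70.2
```

Contact. Release, then rise.

>>> carry_out(
  increments=[8.5, 0, 0, 0, 0, 8.5, 0, 0, 0, 0, 8.5, 0, 0, 0, 0, 8.5, 0, 0, -1, 0, 8.5, 0, 0, -4, 0],
)

```text
clock: 13.58
eef_pos: [0.5098, -0.0053, 0.018]
tool_rot: [0.677, 0.736, -0.002, -0.002]
ft_force: [0.1, 0.0, -0.3]
grip_width: 0.0848
grasp_force: 0.0
```

>>> carry_out(
  increments=[8.5, 0, 0, -5, 0, 8.5, 0, 0, -3, 0, 8.5, 0, 0, 0, 0, 8.5, 0, 0, 0, 0, 8.5, 0, 0, 0, 0],
)

```text
clock: 14.2
eef_pos: [0.5109, -0.0053, 0.0977]
tool_rot: [0.677, 0.736, -0.001, -0.001]
ft_force: [-0.3, 0.6, 0.9]
grip_width: 0.0851
grasp_force: 0.0
```

```bash
python3 - <<'E' 2>/dev/null
from h import *
c=bot.camera("wrist");p=rect(c,.512,-.006,.012,.026,.055);circ(c,.501,.127,.029,.039,.06)
t=bot.camera("top");rect(t,.509,-.006,.012,.026,.055)
go(.4147,-.332,.1,-17)
E
```

```text
7319 rect [513.6  -5.2] [62.1 62.7] 4.8 med [ 0.5133 -0.0021  0.0204]
9875 enclosing [501.7 126.3] 40.0 ellipse [502.  119.7] [64.2 80.4] z 0.0344
0 rect [0. 0.] [0. 0.] 0.0 med [nan nan nan]
t=14.30 at [ 0.5111 -0.0053  0.0978] phi=4.8 tilt=-1.0000 -> turn 0.381 shift cm x -34.06 y 0.33 z -0.22
```

>>> carry_out(
  increments=[8.5, 0, 0, 0, 0.18, 8.5, 0, 0, 0, 0.18, 8.5, -2, 0, 0, 0.02, 8.5, -5.5, 0, 0, 0, 8.5, -5.5, 0, 0, 0],
)

```text
clock: 14.92
eef_pos: [0.4739, -0.1305, 0.0983]
tool_rot: [0.803, 0.596, -0.0, -0.0]
ft_force: [0.2, -0.9, 0.9]
grip_width: 0.0851
grasp_force: 0.0
```

>>> carry_out(
  increments=[8.5, -5.5, 0, 0, 0, 8.5, -5.5, 0, 0, 0, 8.5, -5.5, 0.3, 0, 0, 8.5, -4.5, 0, 0, 0, 8.5, 0, 0, 2, 0],
)

```text
clock: 15.55
eef_pos: [0.4161, -0.3356, 0.0795]
tool_rot: [0.805, 0.593, 0.0, 0.002]
ft_force: [-0.1, -0.4, -0.3]
grip_width: 0.0852
grasp_force: 0.0
```

>>> carry_out(
  increments=[8.5, 0, 0, 0, 0, 8.5, 0, 0, 0, 0, 8.5, 0, 0, 0, 0, 8.5, 0, 0, 0, 0, 8.5, 0, 0, 0, 0],
)

```text
clock: 16.18
eef_pos: [0.4165, -0.3313, 0.0795]
tool_rot: [0.803, 0.595, 0.0, 0.0]
ft_force: [0.8, 0.2, -0.9]
grip_width: 0.085
grasp_force: 0.0
```

```bash
python3 - <<'E' 2>/dev/null
from h import *
c=bot.camera("wrist");rect(c,.4147,-.332,.032,.05,.035);cv2.imwrite("pics/w4.png",c["pixels"])
go(.4147,-.332,-.02,-17)
E
```

```text
4071 rect [ 414.4 -331.9] [40.4 40.1] 73.0 med [ 0.4148 -0.3299  0.0406]
t=16.23 at [ 0.4165 -0.3314  0.0794] phi=-16.9 tilt=-1.0000 -> turn 0.001 shift cm x -0.11 y -0.15 z 9.94
```

View pics/w4.png

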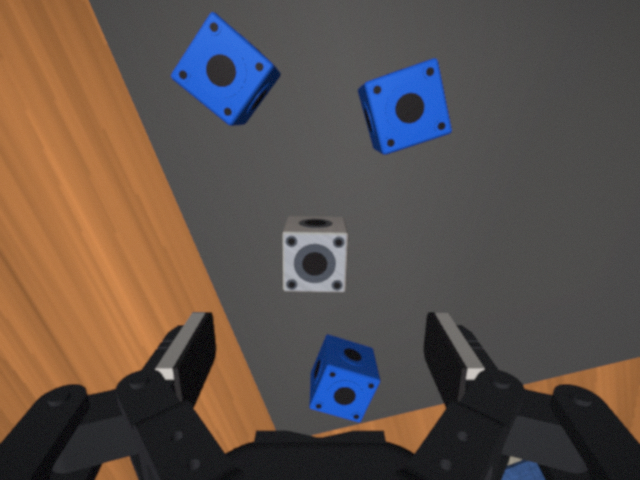

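The wrist view shows the bare steel block square at (315,262), big hollow up; the blue blocks are outside the fingers' path.

>>> carry_out(
  increments=[8.5, -0.1, -0.15, 4, 0, 8.5, 0, 0, 3.5, 0, 8.5, 0, 0, 1.8, 0, 8.5, 0, 0, 0.8, 0, 8.5, 0, 0, 0, 0],
)

```text
clock: 16.85
eef_pos: [0.4144, -0.332, -0.022]
tool_rot: [0.804, 0.595, -0.0, -0.0]
ft_force: [-0.2, -0.2, 0.0]
grip_width: 0.0851
grasp_force: 0.0
```

>>> carry_out(
  increments=[3, 0, 0, 0, 0, 3, 0, 0, 0, 0, 3, 0, 0, 0, 0, 3, 0, 0, 0, 0, 3, 0, 0, 0, 0],
)

```text
clock: 17.48
eef_pos: [0.4147, -0.3325, -0.0209]
tool_rot: [0.804, 0.595, -0.0, 0.001]
ft_force: [-2.1, 0.1, 5.5]
grip_width: 0.0392
grasp_force: 62.4
```

>>> carry_out(
  increments=[3, 0, 0, 0, 0, 3, 0, 0, -1, 0, 3, 0, 0, -4, 0, 3, 0, 0, -5, 0, 3, 0, 0, -1, 0],
)

```text
clock: 18.1
eef_pos: [0.4166, -0.3336, 0.0916]
tool_rot: [0.804, 0.595, 0.001, 0.003]
ft_force: [0.7, 0.2, -3.9]
grip_width: 0.0393
grasp_force: 61.8
```

```bash
python3 - <<'E' 2>/dev/null
from h import *
o=bot.get_obs();print(o["grip_width"],o["grasp_force"],o["ft_force"]);go(.5136,-.0052,.089,4.8)
E
```

```text
0.039336275190176344 61.76480770111084 [ 0.74409289  0.17973993 -3.89307809]
t=18.10 at [ 0.4166 -0.3336  0.0916] phi=-17.0 tilt=-1.0000 -> turn -0.380 shift cm x 31.92 y 12.41 z 0.26
```

>>> carry_out(
  increments=[3, 0, 0, 0, -0.18, 3, 0, 0, 0, -0.18, 3, 4, 1.6, 0, -0.02, 3, 5, 1.9, 0, 0, 3, 5, 1.9, 0, 0],
)

```text
clock: 18.73
eef_pos: [0.4564, -0.1865, 0.0864]
tool_rot: [0.677, 0.736, -0.0, -0.001]
ft_force: [1.7, -0.5, -3.6]
grip_width: 0.0395
grasp_force: 61.5
```

>>> carry_out(
  increments=[3, 5, 1.9, 0, 0, 3, 5, 1.9, 0, 0, 3, 5, 1.9, 0, 0, 3, 2, 0.9, 0, 0, 3, 0.9, 0.4, 0, 0],
)

```text
clock: 19.35
eef_pos: [0.5111, -0.0026, 0.0866]
tool_rot: [0.676, 0.737, -0.001, -0.001]
ft_force: [-0.8, -0.0, -4.2]
grip_width: 0.0394
grasp_force: 61.5
```

>>> carry_out(
  increments=[3, 0, 0, 0, 0, 3, 0, 0, 0, 0, 3, 0, 0, 0, 0, 3, 0, 0, 0, 0, 3, 0, 0, 0, 0],
)

```text
clock: 19.98
eef_pos: [0.5121, -0.0044, 0.0882]
tool_rot: [0.677, 0.736, 0.0, 0.0]
ft_force: [-0.2, 0.5, -3.3]
grip_width: 0.0391
grasp_force: 61.5
```

```bash
python3 - <<'E' 2>/dev/null
from h import *
go(.5136,-.0054,.0,4.8)
c=bot.camera("wrist");cv2.imwrite("pics/w5.png",c["pixels"])
o=bot.get_obs();e=np.array(o["eef_pos"]);W=cloud(c)
h=e[2]+.0215+.04;m=(abs(W[...,2]-h)<.006)&(np.hypot(*(np.moveaxis(W[...,:2]-e[:2],-1,0)))<.04);M=Rm(o["tool_rot"]);q=(W[m]-e)@M;q=q[abs(q[:,1])<.0215]
print("held top in tool: x",(np.percentile(q[:,0],[1,99])*1000).round(1),"y",(np.percentile(q[:,1],[1,99])*1000).round(1),h)
m=(abs(W[...,2]-.02)<.006)&(np.hypot(W[...,0]-.5136,W[...,1]+.0052)<.055);q=(W[m]-e)@M;print("bench y tool",(np.percentile(q[:,1],[1,99])*1000).round(1),"xmax",(np.percentile(q[:,0],[1,99])*1000).round(1))
E
```

```text
t=19.98 at [ 0.5121 -0.0044  0.0882] phi=4.8 tilt=-1.0000 -> turn -0.001 shift cm x -0.11 y 0.14 z 8.82
held top in tool: x [-19.1  19.6] y [-20.1  21.1] 0.14967880297741415
bench y tool [-28.8  31.6] xmax [-18.9  30.1]
```

View pics/w5.png

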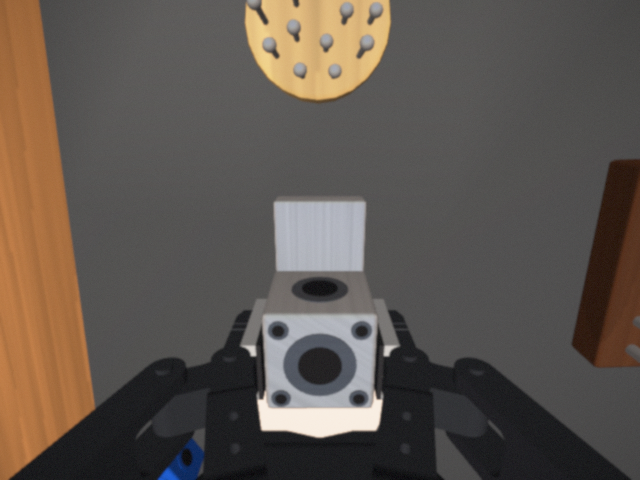

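The doming block is held square, hollow up, at (320,365), with the bench block under it at (320,235).

>>> carry_out(
  increments=[3, -0.1, 0.1, 3.5, 0, 3, 0, 0, 3, 0, 3, 0, 0, 1.5, 0, 3, 0, 0, 0.5, 0, 3, 0, 0, 0, 0],
)

```text
clock: 20.65
eef_pos: [0.5138, -0.005, 0.0036]
tool_rot: [0.677, 0.736, 0.0, 0.0]
ft_force: [0.3, -0.3, -3.2]
grip_width: 0.0393
grasp_force: 61.5
```

>>> carry_out(
  increments=[3, 0, 0, 0.1, 0, 3, 0, 0, 0, 0, 3, 0, 0, 0.1, 0, 3, 0, 0, 0, 0, 3, 0, 0, 0, 0],
)

```text
clock: 21.28
eef_pos: [0.5131, -0.005, 0.0011]
tool_rot: [0.677, 0.736, -0.0, -0.0]
ft_force: [0.4, 0.0, -4.3]
grip_width: 0.0392
grasp_force: 61.5
```

>>> carry_out(
  increments=[3, 0, 0, 0.1, 0, 3, 0, 0, 0, 0, 3, 0, 0, 0.1, 0, 3, 0, 0, 0, 0, 3, 0, 0, 0, 0],
)

```text
clock: 21.9
eef_pos: [0.5132, -0.0049, -0.0009]
tool_rot: [0.677, 0.736, 0.0, 0.0]
ft_force: [-0.1, 1.1, -4.3]
grip_width: 0.0392
grasp_force: 61.8
```

>>> carry_out(
  increments=[3, 0, 0, 0.1, 0, 3, 0, 0, 0, 0, 3, 0, 0, 0, 0, 3, 0, 0, 0, 0, 3, 0, 0, 0, 0],
)

```text
clock: 22.52
eef_pos: [0.5132, -0.0049, -0.0009]
tool_rot: [0.677, 0.736, 0.0, 0.0]
ft_force: [-2.9, -0.5, 5.0]
grip_width: 0.0394
grasp_force: 62.7
```

>>> carry_out(
  increments=[8.5, 0, 0, 0, 0, 8.5, 0, 0, 0, 0, 8.5, 0, 0, 0, 0, 8.5, 0, 0, 0, 0, 8.5, 0, 0, -3, 0],
)

```text
clock: 23.15
eef_pos: [0.5107, -0.0049, 0.0262]
tool_rot: [0.677, 0.736, -0.002, -0.002]
ft_force: [-0.3, 0.5, 0.6]
grip_width: 0.0848
grasp_force: 0.0
```

>>> carry_out(
  increments=[8.5, 0, 0, -5, 0, 8.5, 0, 0, -4, 0, 8.5, 0, 0, 0, 0, 8.5, 0, 0, 0, 0, 8.5, 0, 0, 0, 0],
)

```text
clock: 23.78
eef_pos: [0.5119, -0.0049, 0.1166]
tool_rot: [0.677, 0.736, -0.001, -0.001]
ft_force: [0.0, -1.0, 0.8]
grip_width: 0.085
grasp_force: 0.0
```

```bash
python3 - <<'E' 2>/dev/null
from h import *
c=bot.camera("wrist");rect(c,.5136,-.005,.05,.07,.04);rect(c,.5136,-.005,.012,.026,.055)
rect(c,.736,-.005,.025,.035,.1)
go(.547,.398,.115,4.8)
E
```

```text
3653 rect [514.7  -5.2] [40.2 40.6] 5.1 med [ 0.5145 -0.0028  0.0605]
2814 rect [513.5  -4.5] [62.3 61.5] 4.9 med [0.5074 0.0147 0.0203]
8508 rect [737.1  -3.8] [ 46.3 149.4] 7.2 med [ 0.7276 -0.0042  0.0302]
t=23.82 at [ 0.512  -0.0049  0.1166] phi=4.8 tilt=-1.0000 -> turn 0.000 shift cm x 39.86 y 6.86 z 0.16
```

>>> carry_out(
  increments=[8.5, 3, 0.5, 0, 0, 8.5, 5, 0.9, 0, 0, 8.5, 5, 0.9, 0, 0, 8.5, 5, 0.9, 0, 0, 8.5, 5, 0.9, 0, 0],
)

```text
clock: 24.45
eef_pos: [0.5341, 0.229, 0.1168]
tool_rot: [0.677, 0.736, -0.001, -0.0]
ft_force: [0.0, 0.3, 1.0]
grip_width: 0.0849
grasp_force: 0.0
```

>>> carry_out(
  increments=[8.5, 5, 0.9, 0, 0, 8.5, 5, 0.8, 0, 0, 8.5, 4, 0.7, 0, 0, 8.5, 2, 0.3, 0, 0, 8.5, 0.8, 0.1, 0, 0],
)

```text
clock: 25.08
eef_pos: [0.5476, 0.3984, 0.1162]
tool_rot: [0.676, 0.737, -0.001, -0.0]
ft_force: [-0.6, 0.0, -0.1]
grip_width: 0.085
grasp_force: 0.0
```

>>> carry_out(
  increments=[8.5, 0, 0, 0, 0, 8.5, 0, 0, 0, 0, 8.5, 0, 0, 0, 0, 8.5, 0, 0, 0, 0, 8.5, 0, 0, 0, 0],
)

```text
clock: 25.7
eef_pos: [0.5487, 0.3971, 0.1184]
tool_rot: [0.677, 0.736, 0.0, 0.0]
ft_force: [0.9, 0.0, -0.2]
grip_width: 0.0853
grasp_force: 0.0
```

```bash
python3 - <<'E' 2>/dev/null
from h import *
c=bot.camera("wrist");circ(c,.547,.398,.011,.021,.05);cv2.imwrite("pics/w6.png",c["pixels"])
go(.547,.398,-.034,4.8)
t=bot.camera("top");circ(t,.403,.302,.04,.052,.04);circ(t,.702,.266,.018,.03,.05)
E
```

```text
2457 enclosing [545.7 399.3] 32.9 ellipse [545.8 399.4] [65.3 65.5] z 0.0162
t=25.75 at [0.5486 0.3972 0.1183] phi=4.8 tilt=-1.0000 -> turn -0.000 shift cm x 0.09 y -0.16 z 15.23
249 enclosing [401.2 303.6] 23.1 ellipse [401.  303.3] [44.4 45.3] z 0.0458
384 enclosing [702.5 266.8] 33.1 ellipse [702.5 266.9] [62.7 64.3] z 0.0222
```

View pics/w6.png

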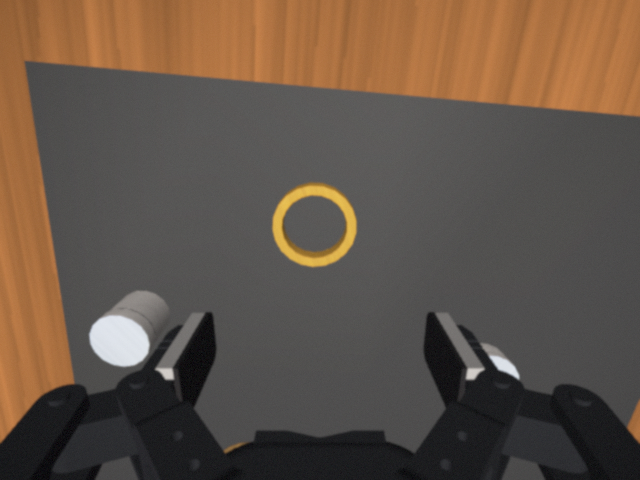

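The bangle is at (315,225), clear all round.

>>> carry_out(
  increments=[8.5, 0.2, -0.3, 5, 0, 8.5, 0, 0, 5, 0, 8.5, 0, 0, 3.5, 0, 8.5, 0, 0, 1.3, 0, 8.5, 0, 0, 0.3, 0],
)

```text
clock: 26.42
eef_pos: [0.5454, 0.3992, -0.0331]
tool_rot: [0.677, 0.736, -0.0, -0.0]
ft_force: [0.9, -0.5, -0.3]
grip_width: 0.085
grasp_force: 0.0
```

>>> carry_out(
  increments=[8.5, 0, 0, 0.1, 0, 5, 0, 0, 0, 0, 5, 0, 0, 0, 0, 5, 0, 0, 0, 0, 5, 0, 0, 0, 0],
)

```text
clock: 27.05
eef_pos: [0.5466, 0.4003, -0.031]
tool_rot: [0.677, 0.736, 0.002, 0.0]
ft_force: [-1.1, -0.3, 5.4]
grip_width: 0.0641
grasp_force: 65.1
```

>>> carry_out(
  increments=[5, 0, 0, 0, 0, 5, 0, 0, -1, 0, 5, 0, 0, -4, 0, 5, 0, 0, -5, 0, 5, 0, 0, -4, 0],
)

```text
clock: 27.68
eef_pos: [0.5458, 0.3995, 0.109]
tool_rot: [0.677, 0.736, 0.001, 0.0]
ft_force: [0.2, 1.1, -2.0]
grip_width: 0.0643
grasp_force: 66.7
```

```bash
python3 - <<'E' 2>/dev/null
from h import *
o=bot.get_obs();print(o["grip_width"],o["grasp_force"],o["ft_force"]);go(.5236,-.1385,.105,4.8)
E
```

```text
0.06428997793062481 66.6886818408966 [ 0.15102075  1.13472034 -1.95120663]
t=27.68 at [0.5458 0.3995 0.109 ] phi=4.8 tilt=-1.0000 -> turn 0.000 shift cm x -53.42 y -6.72 z 0.40
```

>>> carry_out(
  increments=[5, -3, -0.4, 0, 0, 5, -5, -0.6, 0, 0, 5, -5, -0.6, 0, 0, 5, -5, -0.6, 0, 0, 5, -5, -0.6, 0, 0],
)

```text
clock: 28.3
eef_pos: [0.5367, 0.1661, 0.107]
tool_rot: [0.677, 0.736, 0.0, 0.0]
ft_force: [1.5, -0.3, -0.9]
grip_width: 0.0644
grasp_force: 66.7
```

>>> carry_out(
  increments=[5, -5, -0.6, 0, 0, 5, -5, -0.6, 0, 0, 5, -5, -0.6, 0, 0, 5, -5, -0.6, 0, 0, 5, -5, -0.7, 0, 0],
)

```text
clock: 28.92
eef_pos: [0.5269, -0.0858, 0.107]
tool_rot: [0.677, 0.736, 0.0, 0.001]
ft_force: [0.6, -0.4, -1.3]
grip_width: 0.0641
grasp_force: 66.7
```

>>> carry_out(
  increments=[5, -3, -0.5, 0, 0, 5, -2.4, -0.3, 0, 0, 5, 0, 0, 0, 0, 5, 0, 0, 0, 0, 5, 0, 0, 0, 0],
)

```text
clock: 29.55
eef_pos: [0.5235, -0.1376, 0.1063]
tool_rot: [0.676, 0.737, 0.0, -0.0]
ft_force: [-0.4, -0.6, -1.3]
grip_width: 0.0645
grasp_force: 66.7
```

```bash
python3 - <<'E' 2>/dev/null
from h import *
go(.5238,-.1385,-.008,4.8)
c=bot.camera("wrist");o=bot.get_obs();e=np.array(o["eef_pos"]);W=cloud(c);M=Rm(o["tool_rot"])
q=(W-e)@M;m=(np.hypot(q[...,0],q[...,1])<.036)&(q[...,2]<-.03)&(q[...,2]>-.056)&(abs(q[...,1])<.031);p=q[m];print(len(p),"bangle in tool x",(np.percentile(p[:,0],[1,99])*1000).round(1),"y",(np.percentile(p[:,1],[1,99])*1000).round(1),"z",(np.percentile(p[:,2],[5,50,95])*1000).round(1))
circ(c,.5238,-.1385,.019,.029,.07)
E
```

```text
t=29.55 at [ 0.5235 -0.1376  0.1063] phi=4.9 tilt=-1.0000 -> turn 0.002 shift cm x -0.09 y 0.03 z 11.43
12679 bangle in tool x [-30.8  31.9] y [-30.8  30.2] z [-48.3 -46.8 -34.9]
12400 enclosing [ 523.7 -138.1] 54.7 ellipse [ 523.4 -137.4] [107.  109.2] z 0.0244
```

>>> carry_out(
  increments=[5, -0.1, 0, 4, 0, 5, 0, 0, 4, 0, 5, 0, 0, 2, 0, 5, 0, 0, 0.8, 0, 5, 0, 0, 0.2, 0],
)

```text
clock: 30.22
eef_pos: [0.5238, -0.1392, -0.0038]
tool_rot: [0.677, 0.736, 0.0, 0.0]
ft_force: [0.2, -0.3, -0.7]
grip_width: 0.0642
grasp_force: 66.7
```

>>> carry_out(
  increments=[5, 0, 0, 0.1, 0, 5, 0, 0, 0, 0, 5, 0, 0, 0.1, 0, 5, 0, 0, 0, 0, 5, 0, 0, 0, 0],
)

```text
clock: 30.85
eef_pos: [0.5235, -0.1396, -0.0058]
tool_rot: [0.677, 0.736, 0.0, 0.0]
ft_force: [0.1, -0.3, -1.2]
grip_width: 0.0645
grasp_force: 66.7
```

>>> carry_out(
  increments=[5, 0, 0, 0.1, 0, 5, 0, 0, 0, 0, 5, 0, 0, 0, 0, 5, 0, 0, 0, 0, 5, 0, 0, 0, 0],
)

```text
clock: 31.48
eef_pos: [0.5235, -0.1396, -0.0069]
tool_rot: [0.677, 0.736, 0.0, 0.0]
ft_force: [0.0, -0.2, -0.9]
grip_width: 0.0645
grasp_force: 66.7
```

>>> carry_out(
  increments=[5, 0, 0, 0.1, 0, 5, 0, 0, 0, 0, 5, 0, 0, 0, 0, 5, 0, 0, 0, 0, 5, 0, 0, 0, 0],
)

```text
clock: 32.1
eef_pos: [0.5236, -0.1396, -0.007]
tool_rot: [0.677, 0.736, 0.0, 0.0]
ft_force: [-2.4, -0.2, 5.7]
grip_width: 0.0642
grasp_force: 67.3
```

>>> carry_out(
  increments=[8.5, 0, 0, 0, 0, 8.5, 0, 0, 0, 0, 8.5, 0, 0, 0, 0, 8.5, 0, 0, -1, 0, 8.5, 0, 0, -5, 0],
)

```text
clock: 32.72
eef_pos: [0.5205, -0.1387, 0.0501]
tool_rot: [0.677, 0.736, -0.002, -0.003]
ft_force: [1.0, -1.0, 1.1]
grip_width: 0.0847
grasp_force: 0.0
```

>>> carry_out(
  increments=[8.5, 0, 0, -5, 0, 8.5, 0, 0, -3, 0, 8.5, 0, 0, 0, 0, 8.5, 0, 0, 0, 0, 8.5, 0, 0, 0, 0],
)

```text
clock: 33.35
eef_pos: [0.5223, -0.1393, 0.1306]
tool_rot: [0.677, 0.736, -0.001, -0.001]
ft_force: [-0.1, 0.5, -0.0]
grip_width: 0.0849
grasp_force: 0.0
```

```bash
python3 - <<'E' 2>/dev/null
from h import *
c=bot.camera("wrist");circ(c,.5236,-.139,.035,.05,.045);circ(c,.5238,-.1385,.019,.029,.07);rect(c,.5136,-.005,.05,.07,.04)
go(.404,.303,.13,97,frm=None)
E
```

```text
2615 enclosing [ 525.1 -140. ] 32.9 ellipse [ 525.  -139.9] [65.1 65.3] z 0.0402
10416 enclosing [ 523.9 -138.2] 54.7 ellipse [ 523.9 -138.1] [108.7 108.9] z 0.0244
4417 rect [515.   -9.5] [40.2 32.9] 4.3 med [ 0.5151 -0.0095  0.0606]
t=33.40 at [ 0.5224 -0.1393  0.1306] phi=4.8 tilt=-1.0000 -> turn -1.609 shift cm x 6.36 y 45.34 z 0.06
```

>>> carry_out(
  increments=[8.5, 0, 0, 0, -0.18, 8.5, 0, 0, 0, -0.18, 8.5, 0, 0, 0, -0.18, 8.5, 0, 0, 0, -0.18, 8.5, 0, 0, 0, -0.18],
)

```text
clock: 34.02
eef_pos: [0.5228, -0.1393, 0.1309]
tool_rot: [0.286, 0.958, -0.0, -0.001]
ft_force: [-0.8, 0.0, 0.2]
grip_width: 0.0851
grasp_force: 0.0
```

>>> carry_out(
  increments=[8.5, 0, 0, 0, -0.18, 8.5, 0, 0, 0, -0.18, 8.5, 0, 0, 0, -0.18, 8.5, 0, 0, 0, -0.17, 8.5, 0.4, 3, 0, 0],
)

```text
clock: 34.65
eef_pos: [0.5156, -0.1112, 0.1308]
tool_rot: [-0.061, 0.998, 0.0, -0.001]
ft_force: [0.8, 0.2, -0.3]
grip_width: 0.0851
grasp_force: 0.0
```

>>> carry_out(
  increments=[8.5, 0.7, 5, 0, 0, 8.5, 0.7, 5, 0, 0, 8.5, 0.7, 5, 0, 0, 8.5, 0.7, 5, 0, 0, 8.5, 0.7, 5, 0, 0],
)

```text
clock: 35.28
eef_pos: [0.4493, 0.1349, 0.1313]
tool_rot: [-0.061, 0.998, -0.0, -0.001]
ft_force: [1.0, -0.2, 0.0]
grip_width: 0.0853
grasp_force: 0.0
```

>>> carry_out(
  increments=[8.5, 0.7, 5, 0, 0, 8.5, 0.7, 5, 0, 0, 8.5, 0.7, 5, 0, 0, 8.5, 0.3, 2.3, 0, 0, 8.5, 0, 0, 0, 0],
)

```text
clock: 35.9
eef_pos: [0.4042, 0.3034, 0.131]
tool_rot: [-0.063, 0.998, -0.001, -0.001]
ft_force: [0.0, -0.5, -0.3]
grip_width: 0.0852
grasp_force: 0.0
```

```bash
python3 - <<'E' 2>/dev/null
from h import *
c=bot.camera("wrist");circ(c,.404,.303,.04,.052,.04)
go(.404,.303,-.018,97);print(bot.get_obs()["joint_pos"].round(2))
E
```

```text
2974 enclosing [403.5 304.5] 23.0 ellipse [403.4 304.6] [45.3 45.5] z 0.0464
t=35.95 at [0.4045 0.3022 0.1311] phi=97.2 tilt=-1.0000 -> turn 0.003 shift cm x 0.04 y 0.08 z 14.91
[ 0.64  0.3  -0.11  1.16 -0.    0.52]
```

>>> carry_out(
  increments=[8.5, 0.1, 0.2, 5, 0, 8.5, 0, 0, 5, 0, 8.5, 0, 0, 3.3, 0, 8.5, 0, 0, 1.3, 0, 8.5, 0, 0, 0.1, 0],
)

```text
clock: 36.58
eef_pos: [0.404, 0.3031, -0.0153]
tool_rot: [-0.061, 0.998, -0.0, -0.001]
ft_force: [0.7, -0.5, -0.5]
grip_width: 0.0848
grasp_force: 0.0
```

>>> carry_out(
  increments=[8.5, 0, 0, 0, 0, 3.5, 0, 0, 0, 0, 3.5, 0, 0, 0, 0, 3.5, 0, 0, 0, 0, 3.5, 0, 0, 0, 0],
)

```text
clock: 37.2
eef_pos: [0.4046, 0.3045, -0.0137]
tool_rot: [-0.062, 0.998, 0.0, 0.001]
ft_force: [-1.2, -0.8, 4.6]
grip_width: 0.0441
grasp_force: 60.2
```

>>> carry_out(
  increments=[3.5, 0, 0, 0, 0, 3.5, 0, 0, -1, 0, 3.5, 0, 0, -4, 0, 3.5, 0, 0, -5, 0, 3.5, 0, 0, -4, 0],
)

```text
clock: 37.83
eef_pos: [0.4043, 0.3044, 0.1276]
tool_rot: [-0.062, 0.998, 0.0, 0.001]
ft_force: [1.0, 0.8, -0.9]
grip_width: 0.0441
grasp_force: 61.2
```

```bash
python3 - <<'E' 2>/dev/null
from h import *
o=bot.get_obs();print(o["grip_width"],o["grasp_force"],o["ft_force"]);go(.6627,-.0129,.125,97)
E
```

```text
0.04409605174373303 61.21354579925537 [ 1.0373812   0.75872397 -0.94336439]
t=37.83 at [0.4043 0.3044 0.1276] phi=97.1 tilt=-1.0000 -> turn 0.001 shift cm x -21.78 y -34.64 z 0.26
```

>>> carry_out(
  increments=[3.5, -1.4, -2.2, 0, 0, 3.5, -2.6, -4.2, 0, 0, 3.5, -2.6, -4.2, 0, 0, 3.5, -2.6, -4.2, 0, 0, 3.5, -2.6, -4.2, 0, 0],
)

```text
clock: 38.45
eef_pos: [0.5453, 0.1289, 0.1257]
tool_rot: [-0.062, 0.998, 0.0, 0.0]
ft_force: [0.9, -0.1, -0.2]
grip_width: 0.0447
grasp_force: 61.2
```

>>> carry_out(
  increments=[3.5, -2.6, -4.2, 0, 0, 3.5, -2.6, -4.2, 0, 0, 3.5, -2.6, -4.2, 0, 0, 3.5, -1.5, -2.2, 0, 0, 3.5, -0.7, -0.8, 0, 0],
)

```text
clock: 39.08
eef_pos: [0.6634, -0.0139, 0.125]
tool_rot: [-0.061, 0.998, 0.0, -0.0]
ft_force: [-0.1, 0.2, -1.2]
grip_width: 0.0438
grasp_force: 61.3
```

>>> carry_out(
  increments=[3.5, 0, 0, 0, 0, 3.5, 0, 0, 0, 0, 3.5, 0, 0, 0, 0, 3.5, 0, 0, 0, 0, 3.5, 0, 0, 0, 0],
)

```text
clock: 39.7
eef_pos: [0.6628, -0.012, 0.1253]
tool_rot: [-0.062, 0.998, 0.0, 0.0]
ft_force: [-0.2, 0.6, -0.7]
grip_width: 0.0442
grasp_force: 61.3
```

```bash
python3 - <<'E' 2>/dev/null
from h import *
go(.6627,-.0129,-.0145,97)
t=bot.camera("side");rect(t,.736,-.005,.025,.035,.1)
E
```

```text
t=39.70 at [ 0.6628 -0.012   0.1253] phi=97.1 tilt=-1.0000 -> turn 0.002 shift cm x 0.02 y -0.08 z 13.98
774 rect [736.5  -4.6] [ 45.2 152.9] 6.8 med [0.7277 0.0109 0.0305]
```

>>> carry_out(
  increments=[3.5, 0, -0.1, 5, 0, 3.5, 0, 0, 5, 0, 3.5, 0, 0, 2.5, 0, 3.5, 0, 0, 1, 0, 3.5, 0, 0, 0.2, 0],
)

```text
clock: 40.38
eef_pos: [0.6632, -0.0135, -0.0118]
tool_rot: [-0.062, 0.998, 0.0, 0.0]
ft_force: [-0.4, 0.8, 0.1]
grip_width: 0.0444
grasp_force: 61.3
```

>>> carry_out(
  increments=[3.5, 0, 0, 0.1, 0, 3.5, 0, 0, 0, 0, 3.5, 0, 0, 0.1, 0, 3.5, 0, 0, 0, 0, 3.5, 0, 0, 0, 0],
)

```text
clock: 41.0
eef_pos: [0.6632, -0.0135, -0.0136]
tool_rot: [-0.062, 0.998, -0.0, 0.0]
ft_force: [0.2, -0.5, 0.3]
grip_width: 0.044
grasp_force: 61.2
```

>>> carry_out(
  increments=[3.5, 0, 0, 0.1, 0, 3.5, 0, 0, 0, 0, 3.5, 0, 0, 0, 0, 3.5, 0, 0, 0, 0, 3.5, 0, 0, 0, 0],
)

```text
clock: 41.62
eef_pos: [0.6632, -0.0134, -0.0136]
tool_rot: [-0.062, 0.998, -0.0, 0.0]
ft_force: [-1.7, 0.7, 5.6]
grip_width: 0.0443
grasp_force: 61.7
```

>>> carry_out(
  increments=[8.5, 0, 0, 0, 0, 8.5, 0, 0, 0, 0, 8.5, 0, 0, 0, 0, 8.5, 0, 0, 0, 0, 8.5, 0, 0, -2, 0],
)

```text
clock: 42.25
eef_pos: [0.661, -0.0134, 0.0031]
tool_rot: [-0.062, 0.998, 0.0, -0.002]
ft_force: [0.4, -1.0, 0.1]
grip_width: 0.0851
grasp_force: 0.0
```

>>> carry_out(
  increments=[8.5, 0, 0, -5, 0, 8.5, 0, 0, -5, 0, 8.5, 0, 0, -4, 0, 8.5, 4, 0, 0, 0, 8.5, 5, 0, 0, 0],
)

```text
clock: 42.88
eef_pos: [0.574, -0.0246, 0.1457]
tool_rot: [-0.062, 0.998, -0.0, 0.001]
ft_force: [-0.7, -0.4, 0.0]
grip_width: 0.0848
grasp_force: 0.0
```

>>> carry_out(
  increments=[8.5, 5, 0, 0, 0, 8.5, 5, 0, 0, 0, 8.5, 5, 0, 0, 0, 8.5, 5, 0, 0, 0, 8.5, 3, 0, 0, 0],
)

```text
clock: 43.5
eef_pos: [0.343, -0.0528, 0.145]
tool_rot: [-0.061, 0.998, -0.0, -0.0]
ft_force: [0.0, 0.9, -0.4]
grip_width: 0.085
grasp_force: 0.0
```

```bash
python3 - <<'E' 2>/dev/null
from h import *
for n in("top","side"):
    c=bot.camera(n);print(n)
    circ(c,.662,-.013,.04,.052,.035);rect(c,.736,-.005,.025,.035,.1);circ(c,.523,-.139,.033,.05,.05);rect(c,.512,-.006,.05,.07,.04);rect(c,.512,-.006,.012,.026,.055);circ(c,.702,.266,.018,.03,.05)
    cv2.imwrite(f"pics/end_{n}.png",c["pixels"])
E
```

```text
top
223 enclosing [659.3 -14.4] 23.1 ellipse [659.1 -14.3] [44.3 46.2] z 0.0461
648 rect [697.5 -10. ] [121.1 149.6] 6.9 med [ 0.7288 -0.01    0.0299]
218 enclosing [ 522.6 -141.1] 33.5 ellipse [ 522.  -140.8] [64.  65.9] z 0.0401
239 rect [511.7  -6.2] [40.6 40.2] 4.7 med [ 0.5108 -0.0068  0.0602]
269 rect [510.7  -6. ] [62.  61.9] 5.0 med [ 0.499  -0.0041  0.0202]
386 enclosing [701.6 266.2] 32.5 ellipse [701.9 266.6] [62.6 63.8] z 0.0221
side
313 enclosing [661.4 -12.7] 23.2 ellipse [661.2 -12.6] [44.6 45.6] z 0.0467
839 rect [699.1  -7.3] [120.1 151.2] 6.3 med [0.7267 0.0075 0.0305]
321 enclosing [ 521.4 -140.1] 35.1 ellipse [ 523.8 -139.8] [64.5 67.8] z 0.0395
374 rect [513.7  -4.7] [40.2 41. ] 4.2 med [ 0.5125 -0.0006  0.0603]
417 rect [512.5  -4. ] [62.1 62.2] 5.4 med [0.5016 0.0144 0.0203]
945 enclosing [705.  267.9] 32.6 ellipse [704.6 268.1] [62.7 64.3] z 0.0227
```

View pics/end_side.png

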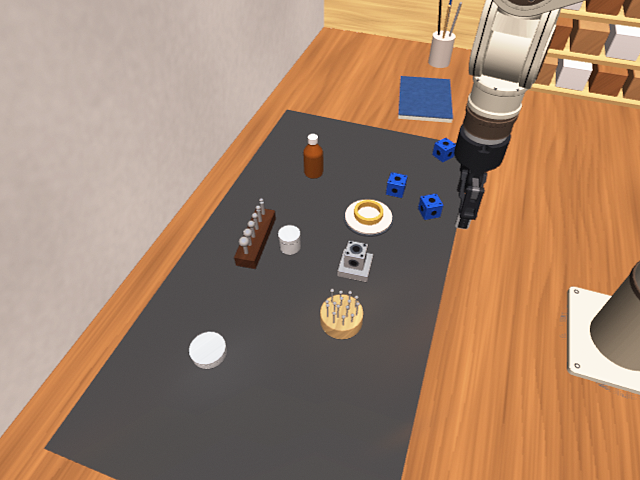

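The final side view shows the doming stack midway between the stands (355,260), the bangle on the white top (368,212), and the pot in front of the rack (290,240). The tin and bottle haven't moved.

```bash
python3 -c "
from workcell import bot
print(bot.job_done())"
```

```text
the job is handed in; nothing more can be done
None
```

The job is handed in at about 44 s: the doming block sits on the bench block between the two stands, the bangle is on the soldering stand, the pot is about 3 cm in front of the punch rack, all within about 2 mm of target, and the tin and bottle were not touched.

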